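Shut the tea brewer's sealed lid and select the two-cup key

TASK

Get the tea brewer ready: push its open lid down against the rubber seal until the spring catch snaps over it and holds it shut, and then press the middle key of the three (two dots) fully in, so that it stays down and the key that was down pops up. Leave the two cups on its rack, the teapot, the lamp and the tea tin standing where they are.

Things in the scene. Friction and masses are not known exactly. Their poses are not given: they have to be found in the camera images.
- brewer: Fixed grey tea brewer, 234 deep (x), 310 wide (y), 264 mm high, front turned to the robot's right (yaw 1.0 to 2.0 rad). Origin on the bar below the lid hinge, mid width; own axes: -x out of its front, y towards its lid half (near the robot), z up. From the hinge line (z 172 mm) its deck slopes 30 degrees down towards -x for 178 mm; deck normal (-0.5, 0, 0.866) here.
- rack_edge (a point): Middle of the front lower edge of the steel wire cup rack that overhangs the deck from posts at the back: 75 mm in front of the hinge line, 252 mm up, 310 mm wide; top 264 mm; bars along y every 18 mm. Because of it, reach lid and keys with the tool leaning about 30 degrees, square to the deck: its tip pointing down and in under the rack.
- lid (a joint): Cream lid's hinge angle, rad: 0 flat on the deck, grows as its front edge swings up (0.52 is level). Starts at 0.35 to 0.7, stays where left. Meets catch at about 0.15 and seal at 0.09; resistance at the orange spot rises to about 10 N. Pushed right down to 0 the catch springs over it: released it stays near 0.015. Not caught, the seal lifts it back to about 0.09.
- catch_tip (a point): Tip of the spring catch, a steel wedge 36 mm wide in front of the lid, 135 to 159 mm down the slope from the hinge, up to 36 mm above the deck. It yields by itself as the lid's nose passes; do not press on it.
- lid_press (a point): Centre of an orange spot of 40 mm diameter on the lid's upper face: the place to push. The lid is 132 long down the slope, 126 wide, 14 mm thick, centred 78 mm to +y of the brewer's mid plane; this point is 105 mm from the hinge and 14 mm above the lid's underside. x axis from the free edge to the hinge, z out of the upper face.
- lid_hinge (a point): Middle of the lid's hinge axis (which runs along the brewer's y), 172 mm up, level with the lid's underside.
- key_one (a joint): Travel of the one-dot key, next to the lid, m: 0 up, about 0.0125 when locked down, 0.017 at the stop. It starts locked down.
- key_two (a joint): Travel of the middle key, two dots, m; same meaning; starts up. Pushed past about 0.013 it locks down and frees any other key; takes 3 to 8 N, then a firm stop at 0.017.
- key_three (a joint): Travel of the three-dot key, farthest from the lid, m; same meaning; starts up and must end up.
- key_two_top (a point): Centre of the top of the middle key. Keys are white, 64 mm long down the slope, 35 mm wide, 43 mm apart centre to centre along y, tops 24 mm above the deck when up; they move into the deck along its normal. z axis out of the key's top along that normal.
- cup_a: White espresso cup, 60 mm across, 55 mm high, loose on the brewer's cup rack; origin centre of its foot.
- cup_b: The same, second cup on the rack.
- teapot: Blue ceramic teapot, 190 mm over spout and handle, 123 mm high, loose on the bar; origin centre of its foot.
- lamp: Frosted glass battery lamp, 100 mm across, 162 mm high, loose on the bar; origin centre of its foot.
- tea_tin: Round tea tin, 84 mm across, 120 mm high, loose on the bar; origin centre of its foot.

How it is judged (in metres and radians):
On the way, in this order (a step that is already met when the one before it is completed fails the run):
1. the lid is pushed shut while the middle key is still up (value of joint lid below 0.03 rad), for 0.2 s.
2. the middle key is down and the one-dot key has popped up (value of joint key_two above 0.009 m and value of joint key_one below 0.004 m), for 0.2 s.
At the end, for the whole second after the job is handed in: Released, the lid stays caught shut (within 0.03 rad), the middle key stays down (over 9 mm), and the other two keys are up (within 4 mm) (all of step 2 and value of joint lid below 0.03 rad and value of joint key_three below 0.004 m); the robot touches nothing.
It fails at once if a cup on the rack is shifted by more than 25 mm (distance of any of cup_a, cup_b from where it was at the start of the episode above 0.025 m).
It fails at once if the teapot, lamp or tea tin is shifted by more than 25 mm (distance of any of teapot, lamp, tea_tin from where it was at the start of the episode above 0.025 m).
It also fails if it takes over 45 s, if anything falls off the work surface, if the arm or the gripper's body presses on something with over 40 N, if the wrist force passes 120 N, or if a joint passes its speed limit or range.

ROBOT

A 6-joint arm with a two-finger parallel gripper is mounted at the origin on the work surface. World frame = base frame: x ahead of the robot, y to its left, z up, the work surface at z = 0. Lengths are in m, angles in degrees, forces in N, time in s.
With the tool pointing down it reaches from about 0.375 to 0.9 m from the base axis. Payload 3.1 kg.
Tool frame: the origin (TCP) lies between the finger pads; the fingertips stand 22 mm ahead of it and the grasp point (between the pads) lies 3 mm ahead of it; z points along the fingers, y is the direction in which the jaws open and shut (so a half turn about z gives the same grasp; the last joint's range is limited). The gripper opens to 87 mm and grips with 3 to 60 N. Pads are 19 mm wide; open, the fingers measure 117 mm over their backs; the gripper's body (75 mm by 190 mm) begins 51 mm behind the grasp point.
Start: joints at [-87.29, 30.224, 82.088, -0, 67.689, -10.227], TCP at [0.14, -0.609, 0.245] pointing down, gripper open.
Joint ranges: [-176.69, 176.69], [-43.24, 126.21], [12.49, 139.97], [-82, 262], [0, 151.66], [-163.58, 163.58]. Speed limits (degrees/s): [159.86, 159.86, 180, 180, 180, 180].

INTERFACE

Orientations are given as a 3x3 rotation matrix whose columns are the frame's x, y, z axes.
In Python, from bench import * gives the robot as it stands.
- The arm moves only by the shell command python3 -m jog 'ROWS' [OPENING] [FORCE]. ROWS is JSON, a list of rows, each a list of 2 entries, a list of its own where there are three numbers: the shift along the tool's x, y, z in cm, then the turn about the tool's z in rad. A call has 1 to 8 rows; each row is the pose to reach, as a shift and turn from the pose commanded when the call began, along the tool's axes at that moment; what a row does not reach only later rows make up. A row lasts 1/12 s, in which the tool goes at most 41.7 mm and 7.16 degrees, less where a joint would pass 70% of its speed; a pose out of reach is approached as far as the arm can. A call with a gripper value outside its range is refused whole. OPENING is the opening, from -1 (shut) to 1 (fully open), so that 0 is half open, set as the call begins (- or left out, the last holds). The fingers move at their own pace and stop on an object; FORCE is the grip in N (left out, the last holds). Time passes only in rows, so rows that repeat a pose let the fingers close. It gives the time, the measured TCP pose, the force and the opening at its end, in the units of the state.
- sense(): the state, without advancing time (a new reading comes with each control period).
- camera(name): name is "scene" or "top" or "wrist"; returns (picture, depth): 480x640x3 uint8, red, green, blue; 480x640 float32, m along the optical axis (not along the pixel's ray), 0 where there is no reading.
- camera_params(name): a dict with "fx", "fy", "cx", "cy" (pixels), "k1" (the pictures are not rectified: a ray, as slopes to the right and down, at radius r is drawn at 1 + k1 r^2 times it, then the intrinsics apply), "position" and "rotation" of the camera in the world. Camera axes: x right, y down, z forward; pixel columns grow to the right and rows downward; lengths in m; the calibration is good to about 2 mm. A picture is of the moment at which its call begins: read the wrist's pose just before it. camera_params takes no time and is no camera call; for the wrist camera it gives the pose at the moment of the call.
- sign_off(): hands the job in, once; it reports no verdict.
The state is a dict: "clock": time; "joint_positions": joint angles; "dq": joint speeds; "joint_efforts": joint torques, N m; "ee_pos": TCP position; "orientation": TCP orientation; "wrist_force": force on the tool from outside, world axes, zero at the start; "wrist_torque": the same for the moment, N m; "finger_gap": finger opening in m.
Only numpy, scipy, OpenCV 4.12 (cv2) and the standard library are available. Lean on these libraries where they do the work, as an engineer would, in place of code of your own. Each camera call takes 0.05 s, during which the arm holds its last target.

## Working session

There is one attempt and no reset: what is moved stays moved. The work goes in short steps, Python scripts to look and compute and a shell command to move; the robot and the scene stay as the last step left them, time stands still between calls to the robot, and variables do not carry over. Pictures are saved under pics/ and viewed, and the job is handed in when it is done.

```bash
ls; mkdir -p pics
python3 - <<'E'
from bench import *
import cv2,numpy as np
for n in ["scene","top","wrist"]:
    p=camera_params(n); print(n,p)
    im,d=camera(n); cv2.imwrite(f"pics/{n}0.png",im[:,:,::-1]); np.savez(f"{n}0.npz",im=im,d=d,**{k:np.array(v) for k,v in p.items()})
print(sense())
E
```

```text
pics
scene {'fx': 460.2878481998816, 'fy': 460.2878481998816, 'cx': 321.5671224187696, 'cy': 245.03710014200567, 'k1': -0.11815592535443359, 'position': array([ 1.04583772, -0.45777746,  1.12429385]), 'rotation': array([[ 0.69535277,  0.60579257, -0.38665215],
       [ 0.71848444, -0.57381031,  0.39309266],
       [ 0.01626762, -0.55114162, -0.83425313]])}
top {'fx': 588.7130569932496, 'fy': 588.7130569932496, 'cx': 321.0746664016196, 'cy': 241.6176087062896, 'k1': -0.06756636476715583, 'position': array([ 0.29162704, -0.02063613,  1.57012991]), 'rotation': array([[ 0.09224416, -0.97330833,  0.21014737],
       [-0.9957357 , -0.09041917,  0.01829705],
       [ 0.00119268, -0.21093903, -0.97749849]])}
wrist {'fx': 360.68188210745166, 'fy': 360.68188210745166, 'cx': 324.3334238366263, 'cy': 235.2214767193092, 'k1': -0.029730237740304023, 'position': array([ 0.21600737, -0.59187514,  0.38368902]), 'rotation': array([[ 0.22455256, -0.93444058, -0.27639997],
       [-0.97445827, -0.2161119 , -0.06104691],
       [-0.00268861,  0.28304848, -0.95910184]])}
{'clock': 0.15, 'joint_positions': array([-8.72899116e+01,  3.02682816e+01,  8.21396825e+01, -2.74429157e-06,
        6.76895108e+01, -1.02264382e+01]), 'dq': array([-0.01694231, -0.22499343, -0.25427994, -0.00815091,  0.006186  ,
        0.00040268]), 'joint_efforts': array([ 3.35857130e-04, -4.40432096e+01, -1.76841384e+01,  6.33304194e-02,
        5.52965573e-02, -8.94995856e-05]), 'ee_pos': array([ 0.13993216, -0.6085924 ,  0.24377889]), 'orientation': array([[ 9.74618680e-01,  2.23871441e-01, -8.04835751e-05],
       [ 2.23871252e-01, -9.74617245e-01,  1.69935041e-03],
       [ 3.01995344e-04, -1.67423661e-03, -9.99998553e-01]]), 'wrist_force': array([ 0.34382696,  0.13645141, -0.54461263]), 'wrist_torque': array([ 0.01037385, -0.00571541,  0.03286172]), 'finger_gap': 0.08721816574500388}
```

View pics/scene0.png

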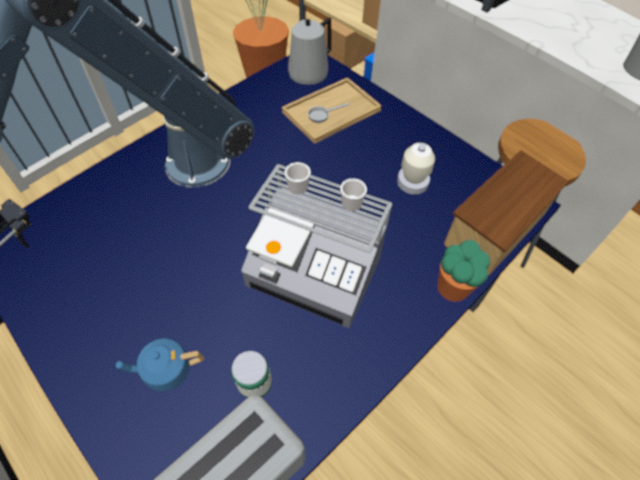

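View pics/top0.png

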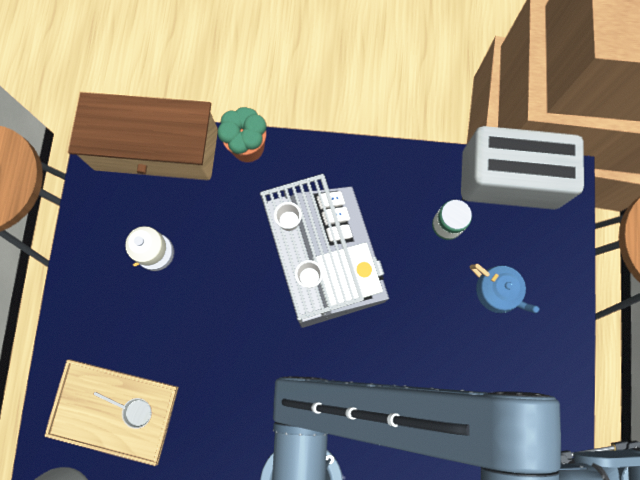

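View pics/wrist0.png

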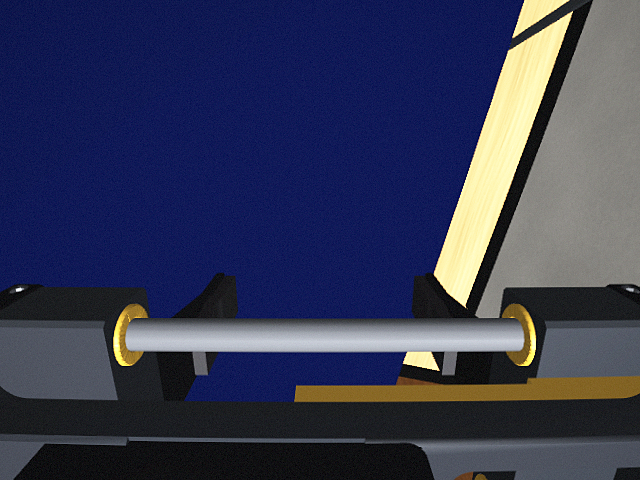

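The scene view shows the orange spot at about (273,247), the keys at (319,265), (334,270) and (350,277), and the cups at (297,177) and (352,193). Next I'll fit the brewer pose from the depth.

```bash
cat > h.py <<'E'
import numpy as np,cv2
def load(n): return np.load(n)
def cloud(z):
    d=z['d']; v,u=np.mgrid[0:480,0:640].astype(float)
    K=np.array([[z['fx'],0,z['cx']],[0,z['fy'],z['cy']],[0,0,1]],float)
    pts=cv2.undistortPoints(np.stack([u.ravel(),v.ravel()],1)[:,None],K,np.array([float(z['k1']),0,0,0]))[:,0].reshape(480,640,2)
    # iterate is cv2's; fine for small k1
    c=np.dstack([pts*d[...,None],d])
    P=c@z['rotation'].T+z['position']; P[d==0]=np.nan
    return P
def project(z,X):
    c=(np.asarray(X)-z['position'])@z['rotation']; s=c[...,:2]/c[...,2:]
    s=s*(1+z['k1']*(s**2).sum(-1,keepdims=True))
    return s*[z['fx'],z['fy']]+[z['cx'],z['cy']]
E
python3 - <<'E'
from h import *
for n in ["scene0.npz","top0.npz"]:
    z=load(n);P=cloud(z);im=z['im'].astype(int)
    m=(im[...,0]>200)&(im[...,1]>110)&(im[...,1]<190)&(im[...,2]<90)
    nn,l,st,c=cv2.connectedComponentsWithStats(m.astype(np.uint8))
    for i in range(1,nn):
        if st[i,4]>20: print(n,'orange',c[i],st[i,4],np.nanmean(P[l==i],0))
    table=P[...,2]
    print('table',np.nanmedian(table[np.abs(table)<.02]))
    # white-ish pieces: keys, lid, cups at brewer
    w=(im.min(2)>200)&(P[...,2]>.08)&(P[...,2]<.4)&(P[...,0]<.9)
    nn,l,st,c=cv2.connectedComponentsWithStats(w.astype(np.uint8))
    for i in range(1,nn):
        if st[i,4]>15: print(n,'white',c[i].round(),st[i,4],np.nanmean(P[l==i],0).round(4))
z=load("scene0.npz");cv2.imwrite("pics/c1.png",cv2.resize(z['im'][150:340,220:410,::-1],None,fx=3.1,fy=3.1,interpolation=cv2.INTER_CUBIC))
z=load("top0.npz");cv2.imwrite("pics/c2.png",cv2.resize(z['im'][160:340,240:420,::-1],None,fx=3.2,fy=3.2,interpolation=cv2.INTER_CUBIC))
E
```

```text
scene0.npz orange [260.28937008  31.46850394] 1016 [-0.99057609  1.04378557 -0.38734936]
scene0.npz orange [272.97540984 246.95901639] 122 [ 0.52941358 -0.10258704  0.17834577]
scene0.npz orange [456.43181818 283.29545455] 44 [0.89426548 0.19397886 0.10094185]
table 0.0010477490909615028
scene0.npz white [571.  34.] 8648 [0.5662 1.4114 0.1869]
scene0.npz white [418. 156.] 391 [0.5602 0.4363 0.1419]
scene0.npz white [298. 175.] 79 [0.4879 0.024  0.311 ]
scene0.npz white [361. 184.] 27 [0.6139 0.1048 0.3194]
scene0.npz white [351. 194.] 75 [0.6086 0.0781 0.3001]
scene0.npz white [290. 217.] 230 [ 0.503  -0.0218  0.2009]
scene0.npz white [278. 239.] 1667 [ 0.5212 -0.078   0.1812]
scene0.npz white [319. 264.] 319 [ 0.6255 -0.0385  0.1378]
scene0.npz white [334. 270.] 331 [ 0.6677 -0.0279  0.1486]
scene0.npz white [350. 277.] 331 [ 0.7073 -0.0117  0.1484]
scene0.npz white [267. 270.] 73 [ 0.5441 -0.1389  0.1287]
scene0.npz white [242. 357.] 20 [ 0.6753 -0.327   0.1214]
scene0.npz white [249. 374.] 41 [ 0.7161 -0.3413  0.1207]
table 0.0005433124133000788
top0.npz white [529. 168.] 2741 [ 0.8242 -0.4933  0.1893]
top0.npz white [321. 255.] 7908 [0.5524 0.0006 0.2188]
top0.npz white [456. 214.] 646 [ 0.7072 -0.3306  0.1208]
top0.npz white [143. 244.] 959 [0.5517 0.4475 0.142 ]
```

View pics/c1.png

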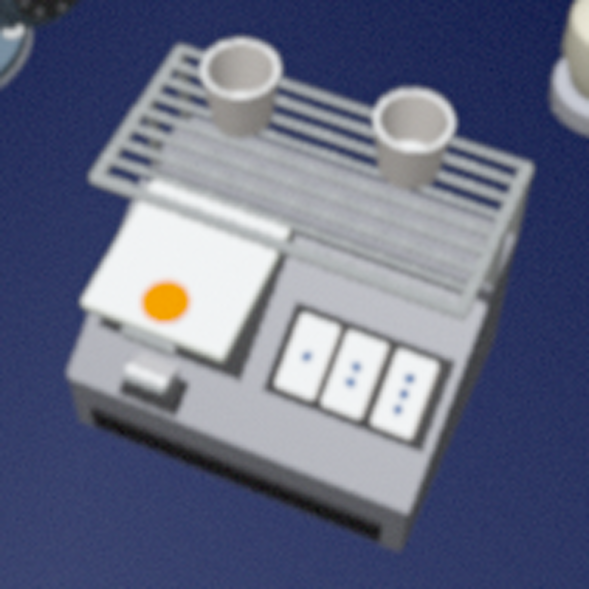

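View pics/c2.png

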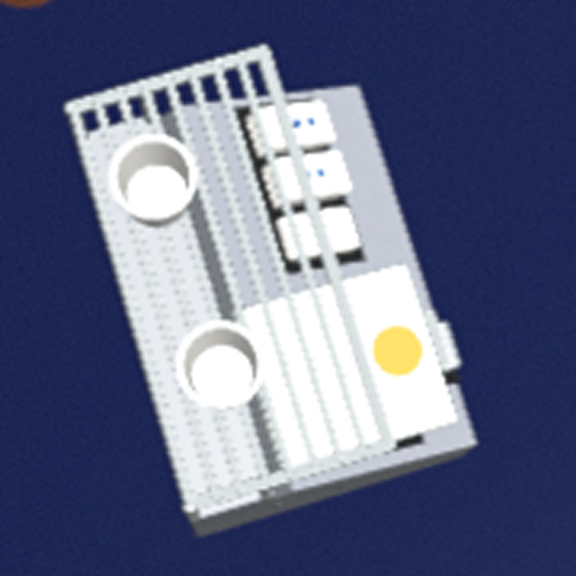

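Run:
```python
from h import *
T=load("top0.npz");S=load("scene0.npz");PT=cloud(T);PS=cloud(S)
for P,n in((PT,'top'),(PS,'scene')):
    m=(P[...,2]>.256)&(P[...,2]<.272)&(P[...,0]>.4)&(P[...,0]<.8)&(abs(P[...,1])<.25)
    print(n,m.sum(),np.nanmedian(P[m][:,2]),cv2.minAreaRect(P[m][:,:2].astype(np.float32)*1000))
# deck plane from scene: front strip below keys
box=(slice(285,300),slice(275,345))
p=PS[box].reshape(-1,3);p=p[p[:,2]>.06]
c=p.mean(0);u,s,vt=np.linalg.svd(p-c);n=vt[2]*np.sign(vt[2,2]);print('deck',len(p),c,n,s,np.degrees(np.arctan2(-n[1],-n[0])))
# lid plane
im=S['im'].astype(int);w=(im.min(2)>200)
nn,l,st,cc=cv2.connectedComponentsWithStats(w.astype(np.uint8))
L=PS[l==l[232,285]];c=L.mean(0);u,s,vt=np.linalg.svd(L-c);n=vt[2]*np.sign(vt[2,2]);print('lid',len(L),c,n,s/np.sqrt(len(L)))
for v,uu in((264,319),(270,334),(277,350)):
    k=PS[l==l[v,uu]];print(k.mean(0)if l[v,uu] else 0)
```

```text
top 3710 0.26375930309476103 ((564.6074829101562, 25.844635009765625), (310.384765625, 154.09713745117188), 22.380828857421875)
scene 2939 0.26301886593507107 ((561.5088500976562, 25.069549560546875), (310.90228271484375, 155.71212768554688), 22.474727630615234)
deck 886 [ 0.65526088 -0.08325091  0.09334127] [ 0.27509332 -0.62773791  0.72819557] [1.42711361 0.31220251 0.13593181] 113.66445401585017Traceback (most recent call last):
  File "<stdin>", line 13, in <module>
    u, s, vh = gufunc(a, signature=signature)
               ~~~~~~^^^^^^^^^^^^^^^^^^^^^^^^
    raise LinAlgError("SVD did not converge")
numpy.linalg.LinAlgError: SVD did not converge
```

```bash
cat >> h.py <<'E'
yaw=np.radians(112.4); O=np.array([.564,.0235,0])
R=np.array([[np.cos(yaw),-np.sin(yaw),0],[np.sin(yaw),np.cos(yaw),0],[0,0,1]])
def tob(X): return (np.asarray(X)-O)@R
def tow(X): return np.asarray(X)@R.T+O
E
python3 - <<'E'
from h import *
T=load("top0.npz");S=load("scene0.npz");PT=cloud(T);PS=cloud(S)
for n,p in dict(orange=[.52941,-.10259,.17835],k1=[.6255,-.0385,.1378],k2=[.6677,-.0279,.1486],k3=[.7073,-.0117,.1484],catch=[.5441,-.1389,.1287]).items():
    b=tob(p); h=(b[2]-.172); print(n,(b*1000).round(1),'s',1000*(-b[0]*.866-h*.5),'n',1000*(-b[0]*.5+h*.866), 'ang',np.degrees(0))
b=tob([.52941,-.10259,.17835]); # lid angle: elevation of spot minus offset
a=np.arctan2(b[2]-.172,-b[0]); r=np.hypot(b[2]-.172,b[0]); print('lid angle',a+np.pi/6-np.arctan2(.014,.105),r,np.hypot(.105,.014))
# edges of orthorectified brewer : ranges in brewer frame
for n,P in(('top',PT),('scene',PS)):
    B=tob(P); m=(B[...,2]>.03)&(abs(B[...,0])<.3)&(abs(B[...,1])<.25)
    q=B[m]*1000; print(n,np.percentile(q[:,0],[.2,99.8]),np.percentile(q[:,1],[.2,99.8]))
    # cups
    c=(B[...,2]>.30)&(B[...,2]<.325)&(abs(B[...,0])<.2)&(abs(B[...,1])<.2)
    k,l=cv2.connectedComponents(c.astype(np.uint8))
    for i in range(1,k):
        if (l==i).sum()>30:print('cup rim',(np.nanmean(B[l==i],0)*1000).round(),np.nanmin(B[l==i],0),(l==i).sum())
# overlay
def dk(s,y,n): return [-s*.866-n*.5,y,.172-s*.5+n*.866]
pts=[]
for k in(-1,):
  pass
for z,n in((T,'top'),(S,'scene')):
    im=cv2.resize(z['im'][...,::-1],None,fx=4,fy=4,interpolation=cv2.INTER_CUBIC)
    def pl(q,c): cv2.polylines(im,[np.round(project(z,tow(q))*4+1.5).astype(int)],True,c,1)
    pl([[-.075,-.155,.264],[-.075,.155,.264],[.08,.155,.264],[.08,-.155,.264]],(0,0,255))
    pl([dk(0,-.155,0),dk(0,.155,0),dk(.178,.155,0),dk(.178,-.155,0)],(0,255,0))
    pl([dk(.135,.06,.036),dk(.135,.096,.036),dk(.159,.096,0),dk(.159,.06,0)],(255,0,255))
    c=project(z,tow([-.06,.0,.17]))*4; x,y=c.astype(int)
    cv2.imwrite(f"pics/ov_{n}.png",im[max(0,y-300):y+300,x-400:x+400])
E
```

```text
orange [-103.4   80.   178.4] s 86.36488386215105 n 57.19649253011033 ang 0.0
k1 [-80.8 -33.2 137.8] s 87.03615281075156 n 10.761641114752655 ang 0.0
k2 [-87.  -76.3 148.6] s 87.0754831584 n 23.254932077598184 ang 0.0
k3 [ -87.2 -119.1  148.4] s 87.27311700205192 n 23.138102657073887 ang 0.0
catch [-142.6   80.3  128.7] s 145.10953666978713 n 33.78368768463463 ang 0.0
lid angle 0.4523852918710486 0.10358959444678419 0.10592922165295089
top [-154.49567995   79.33932581] [-155.91581688  153.87923006]
cup rim [ 33. -72. 315.] [ 0.0047158  -0.09859014  0.30023765] 253
cup rim [ 27.  66. 315.] [-0.00127841  0.04087318  0.30034406] 229
scene [-156.36755343   78.50218847] [-153.80254711  156.088959  ]
cup rim [ 29.  73. 313.] [-0.00179123  0.04355799  0.30004047] 333
cup rim [ 36. -65. 313.] [ 0.00476769 -0.0950627   0.30003182] 338
```

View pics/ov_top.png

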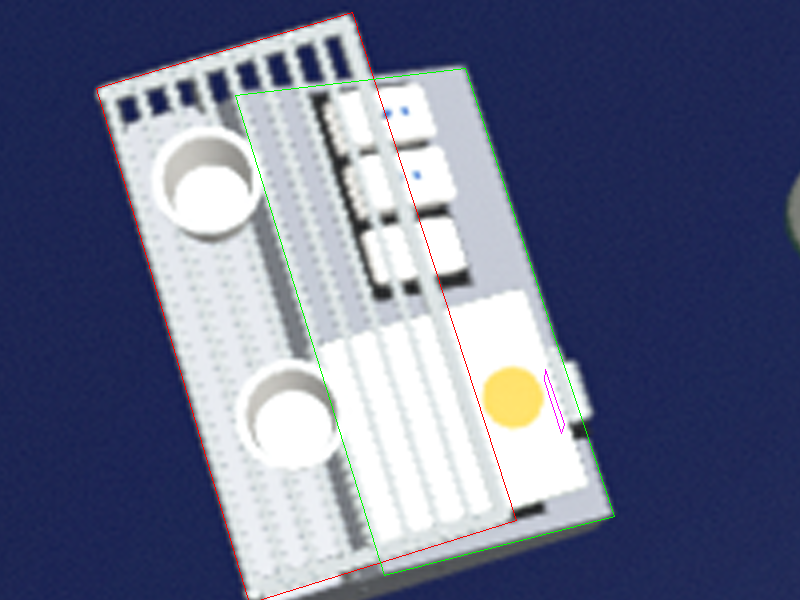

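View pics/ov_scene.png

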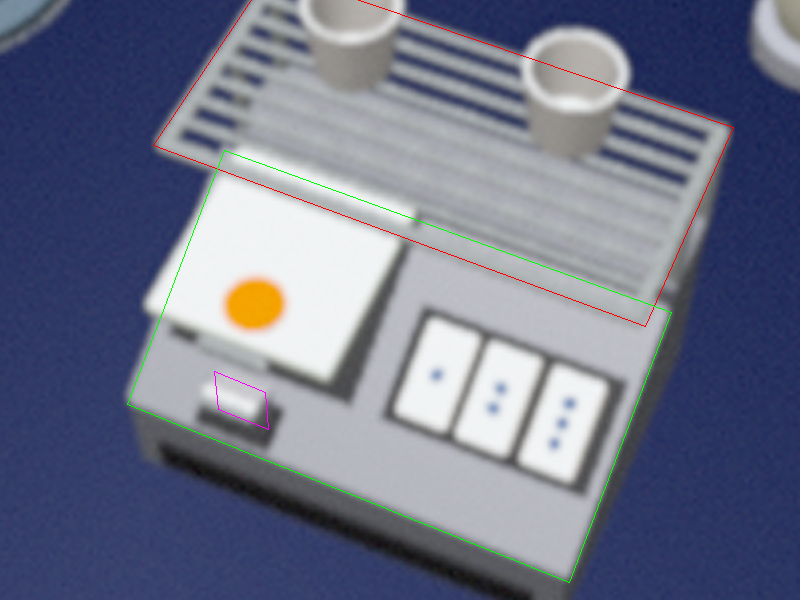

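Overlay agrees: rack outline, deck outline and key positions match the model (yaw ≈112.4°, origin ≈(0.564,0.0235), lid ≈0.45 rad). Moves can't tilt the tool, so I'll press vertically and stay just in front of the rack edge, at brewer x of about -0.115. The wrist camera will face the front.

```bash
cat > plan.py <<'E'
import sys
from bench import *
from h import *
def plan(xb,yb,z):
    s=sense(); Rt=s['orientation']; p=s['ee_pos']; t=tow([xb,yb,z])
    xa=np.arctan2(Rt[1,0],Rt[0,0]); want=yaw-np.pi
    turn=(xa-want+np.pi)%(2*np.pi)-np.pi
    print('shift cm',(Rt.T@(t-p)*100).round(2),'turn',round(turn,4))
    print('now b',(tob(p)*1000).round(1),'tilt',Rt[:,2].round(3),'F_b',(s['wrist_force']@R).round(2),'j',s['joint_positions'].round(1),'t',s['clock'],'gap',round(s['finger_gap'],4))
if __name__=='__main__': plan(*map(float,sys.argv[1:4]))
E
python3 plan.py -.2 .078 .30
```

```text
shift cm [ 51.08 -31.11  -5.55] turn 1.4056
now b [-422.8  632.9  243.8] tilt [-0.     0.002 -1.   ] F_b [-0.   -0.37 -0.54] j [-87.3  30.3  82.1  -0.   67.7 -10.2] t 0.15 gap 0.0872
```

```bash
python3 -m jog '[[[3,-2,-3],0.1],[[6,-3.5,-5.5],0.22],[[9.5,-5.5,-5.5],0.34],[[13,-7.5,-5.5],0.46],[[16,-10,-5.5],0.58],[[19.5,-12,-5.5],0.7],[[23,-14,-5.5],0.8],[[26,-16,-5.5],0.9]]' 0.3; python3 plan.py -.2 .078 .30
```

```text
clock: 0.82
ee_pos: [0.359, -0.3929, 0.2995]
orientation: [[0.778, -0.628, 0.0], [-0.628, -0.778, 0.0], [0.0, -0.001, -1.0]]
wrist_force: [0.3, 0.0, -0.2]
finger_gap: 0.0568
shift cm [  3.6  -28.84  -0.03] turn 0.5008
now b [-306.9  348.2  299.5] tilt [ 0.  0. -1.] F_b [-0.08 -0.29 -0.17] j [-59.6  19.4  91.5   0.   69.2  69.3] t 0.8167 gap 0.0568
```

```bash
python3 -m jog '[[[0.5,-3.5,0],0.1],[[1,-7,0],0.2],[[1.5,-10.5,0],0.3],[[2,-14,0],0.4],[[2,-17.5,0],0.45],[[2.5,-21,0],0.47],[[3,-24,0],0.48],[[3,-26,0],0.48]]';python3 -m jog '[[[0,0,0],0],[[0,0,0],0]]'; python3 plan.py -.2 .078 .30
python3 - <<'E'
from bench import *
import cv2,numpy as np
from h import *
p=camera_params("wrist");im,d=camera("wrist");cv2.imwrite("pics/w1.png",im[:,:,::-1])
for n in("scene","top"):
    im,d=camera(n);cv2.imwrite(f"pics/{n}1.png",im[:,:,::-1])
E
```

```text
clock: 1.48
ee_pos: [0.5453, -0.2084, 0.2993]
orientation: [[0.406, -0.914, 0.001], [-0.914, -0.406, 0.001], [-0.0, -0.001, -1.0]]
wrist_force: [0.9, 1.2, -0.2]
finger_gap: 0.0565
clock: 1.65
ee_pos: [0.5434, -0.2096, 0.2991]
orientation: [[0.407, -0.913, -0.001], [-0.913, -0.407, 0.0], [-0.001, 0.001, -1.0]]
wrist_force: [-0.4, 0.3, 0.3]
finger_gap: 0.0566
shift cm [-0.68 -3.01 -0.1 ] turn 0.0282
now b [-207.7  107.9  299.1] tilt [-0.001  0.    -1.   ] F_b [0.42 0.22 0.29] j [-32.1  23.6  84.6  -0.   71.9 123.9] t 1.65 gap 0.0566
```

View pics/w1.png

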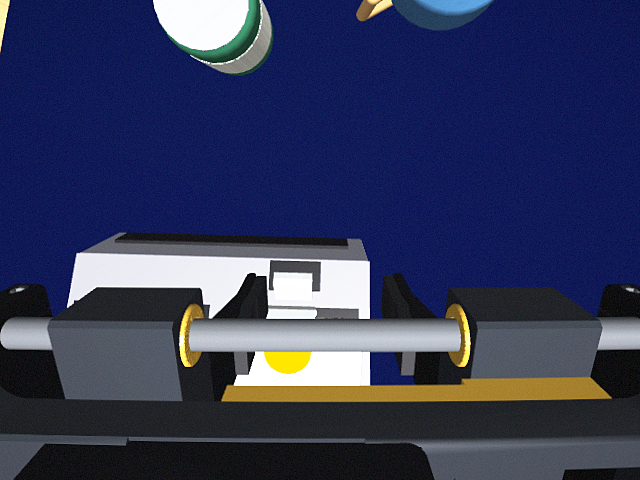

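View pics/scene1.png

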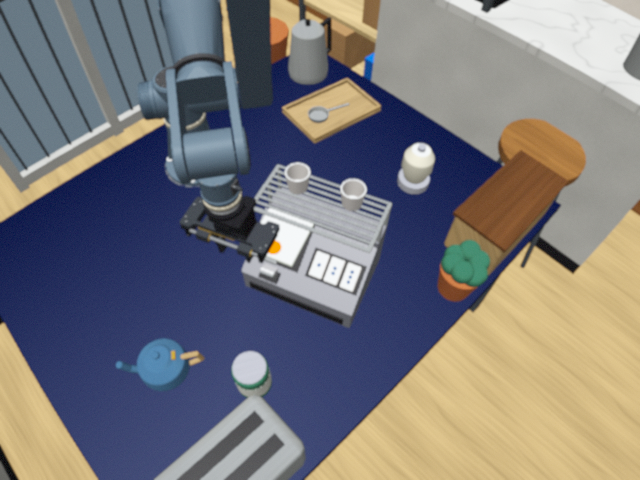

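View pics/top1.png

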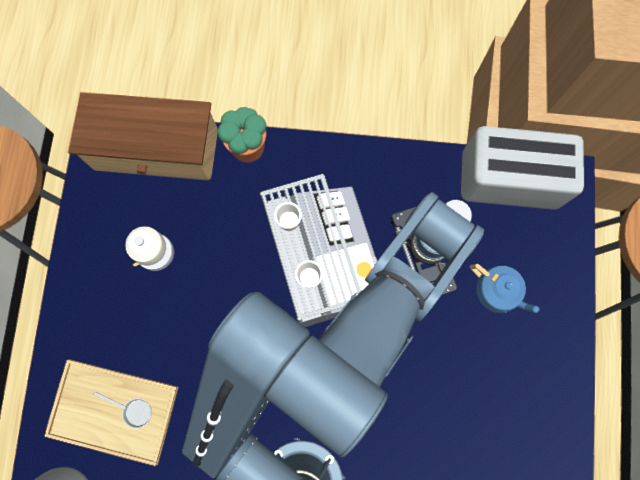

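Run:
```python
from bench import *
from h import *
for n,px in(("top",[(450,220),(405,255),(380,300),(360,330),(432,243),(412,215)]),("scene",[(205,150),(222,190),(230,212),(180,185),(200,125)])):
    p=camera_params(n);im,d=camera(n);z=dict(p,d=d);P=cloud(z)
    for u,v in px:print(n,u,v,P[v,u].round(3),'b',tob(P[v,u]).round(3))
    if n=="top":
        B=tob(P); 
        for y0 in(-.05,0,.05,.1,.15,.2):
            m=(abs(B[...,1]-y0)<.015)&(B[...,2]>.33)&(B[...,2]<1)
            if m.any(): print(y0,'xb max',np.nanmax(B[m][:,0]).round(3),'zmin',np.nanmin(B[m][:,2]).round(3))
```

```text
top 450 220 [ 0.553 -0.214  0.618] b [-0.216  0.101  0.618]
top 405 255 [ 0.613 -0.222  0.002] b [-0.245  0.048  0.002]
top 380 300 [ 0.396 -0.098  0.72 ] b [-0.048  0.201  0.72 ]
top 360 330 [ 0.347 -0.069  0.771] b [-0.003  0.236  0.771]
top 432 243 [ 0.515 -0.19   0.598] b [-0.178  0.126  0.598]
top 412 215 [ 0.552 -0.148  0.633] b [-0.154  0.077  0.633]
0 xb max -0.169 zmin 0.383
0.05 xb max -0.164 zmin 0.354
0.1 xb max -0.104 zmin 0.359
0.15 xb max 0.136 zmin 0.365
0.2 xb max 0.2 zmin 0.383
scene 205 150 [ 0.558 -0.226  0.615] b [-0.229  0.1    0.615]
scene 222 190 [ 0.573 -0.221  0.527] b [-0.23   0.085  0.527]
scene 230 212 [nan nan nan] b [nan nan nan]
scene 180 185 [ 0.043 -0.098 -0.   ] b [ 0.086  0.528 -0.   ]
scene 200 125 [0.06  0.015 0.194] b [0.185 0.469 0.194]
```

```bash
python3 -m jog '[[[-0.7,-3,0],0.028],[[-0.7,-3,2],0.028],[[-0.7,-3,5],0.028],[[-3,-3,6],0.028],[[-6,-3,6],0.028],[[-8.5,-3,6],0.028],[[-8.7,-3,6],0.028],[[-8.7,-3,6],0.028]]'; python3 plan.py -.118 .078 .22;python3 - <<'E'
from bench import *
import cv2
for n in("scene","wrist"):
    im,d=camera(n);cv2.imwrite(f"pics/{n}2.png",(im[120:320,170:420] if n=="scene" else im)[:,:,::-1])
im=cv2.imread("pics/scene2.png");cv2.imwrite("pics/scene2.png",cv2.resize(im,None,fx=3,fy=3,interpolation=2))
E
```

```text
clock: 2.57
ee_pos: [0.5346, -0.1186, 0.2397]
orientation: [[0.379, -0.925, -0.0], [-0.925, -0.379, -0.0], [-0.0, 0.0, -1.0]]
wrist_force: [-0.3, -0.7, 0.0]
finger_gap: 0.0566
shift cm [-0.22 -0.33  1.97] turn -0.0019
now b [-120.2   81.3  239.7] tilt [-0. -0. -1.] F_b [-0.51  0.58  0.01] j [-24.2  24.6  93.6  -0.   61.8 133.5] t 2.5667 gap 0.0566
```

View pics/scene2.png

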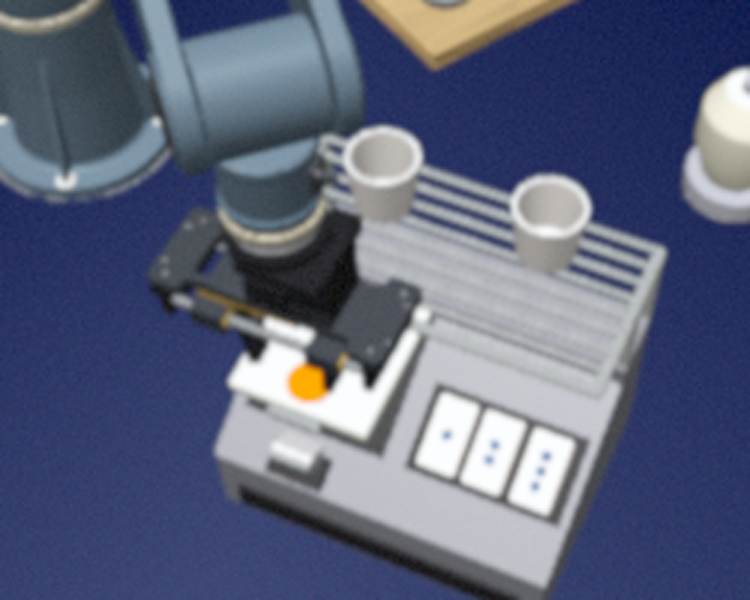

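View pics/wrist2.png

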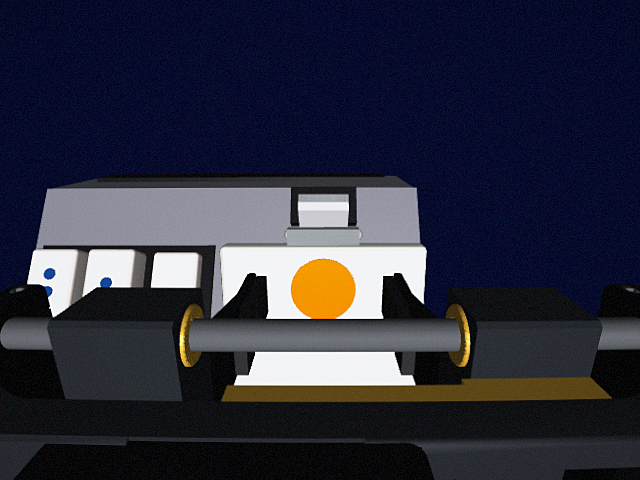

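```bash
python3 -m jog '[[[-0.2,-0.3,1],0],[[-0.2,-0.3,2],0],[[-0.2,-0.3,3],0],[[-0.2,-0.3,3.5],0],[[-0.2,-0.3,4],0],[[-0.2,-0.3,4.5],0],[[-0.2,-0.3,5],0],[[-0.2,-0.3,5],0]]'; python3 plan.py -.118 .078 .1476;python3 -m jog '[[[0,0,0.5],0],[[0,0,1],0],[[0,0,1.5],0],[[0,0,2],0],[[0,0,2.4],0],[[0,0,2.8],0],[[0,0,2.8],0]]'; python3 plan.py -.118 .078 .1476
```

```text
clock: 3.33
ee_pos: [0.5371, -0.1158, 0.1885]
orientation: [[0.379, -0.925, -0.001], [-0.925, -0.379, 0.001], [-0.001, 0.001, -1.0]]
wrist_force: [-0.0, 0.4, 0.0]
finger_gap: 0.0568
shift cm [-0.05  0.01  4.09] turn -0.0025
now b [-118.5   77.9  188.5] tilt [-0.001  0.001 -1.   ] F_b [ 0.35 -0.1   0.01] j [-23.8  28.7  96.2   0.   55.2 133.9] t 3.3333 gap 0.0568
clock: 3.92
ee_pos: [0.5375, -0.1158, 0.1609]
orientation: [[0.379, -0.925, -0.0], [-0.925, -0.379, 0.0], [-0.001, 0.0, -1.0]]
wrist_force: [1.2, -0.3, 0.3]
finger_gap: 0.0563
shift cm [-0.07  0.04  1.33] turn -0.0025
now b [-118.7   77.6  160.9] tilt [-0.  0. -1.] F_b [-0.7  -0.97  0.29] j [-23.8  31.1  97.5   0.   51.5 133.9] t 3.9167 gap 0.0563
```

```bash
for i in 1; do python3 -m jog '[[[0,0,0.2],0],[[0,0,0.4],0],[[0,0,0.6],0],[[0,0,0.6],0]]'|grep -E "force|pos"; python3 -m jog '[[[0,0,0.2],0],[[0,0,0.4],0],[[0,0,0.4],0]]'|grep -E "force|pos";python3 -m jog '[[[0,0,0.1],0],[[0,0,0.3],0],[[0,0,0.3],0]]'|grep -E "force|pos"; done; python3 plan.py -.118 .078 .1476
python3 - <<'E'
from bench import *
import cv2
for n in("scene","wrist"):
    im,d=camera(n);cv2.imwrite(f"pics/{n}3.png",(im[120:320,170:420] if n=="scene" else im)[:,:,::-1])
im=cv2.imread("pics/scene3.png");cv2.imwrite("pics/scene3.png",cv2.resize(im,None,fx=3,fy=3,interpolation=2))
E
```

```text
ee_pos: [0.5378, -0.1158, 0.1561]
wrist_force: [0.3, 0.0, 4.6]
ee_pos: [0.538, -0.1159, 0.1524]
wrist_force: [-1.0, 0.6, 5.5]
ee_pos: [0.5381, -0.116, 0.1495]
wrist_force: [0.3, -0.0, 5.8]
shift cm [-0.12  0.09  0.19] turn -0.0025
now b [-119.2   77.1  149.5] tilt [ 0.002 -0.001 -1.   ] F_b [-0.14 -0.31  5.84] j [-23.8  32.1  98.    0.   49.8 133.9] t 4.75 gap 0.0566
```

View pics/scene3.png

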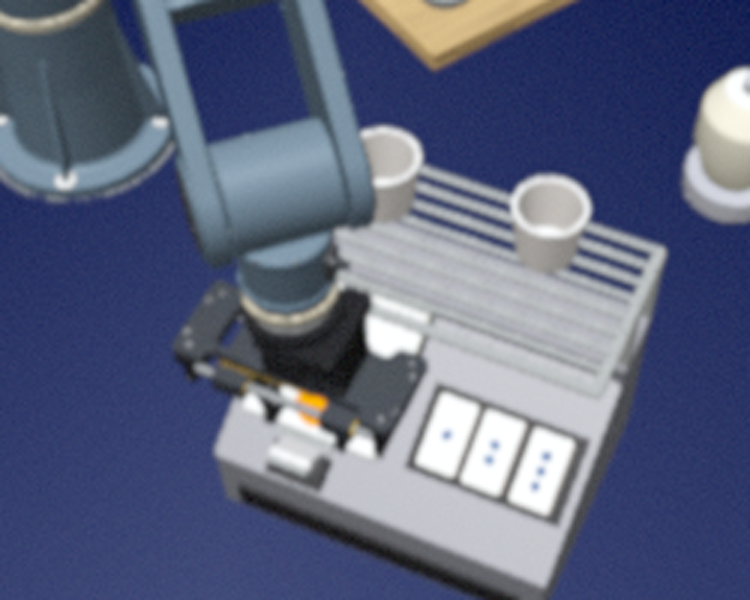

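View pics/wrist3.png

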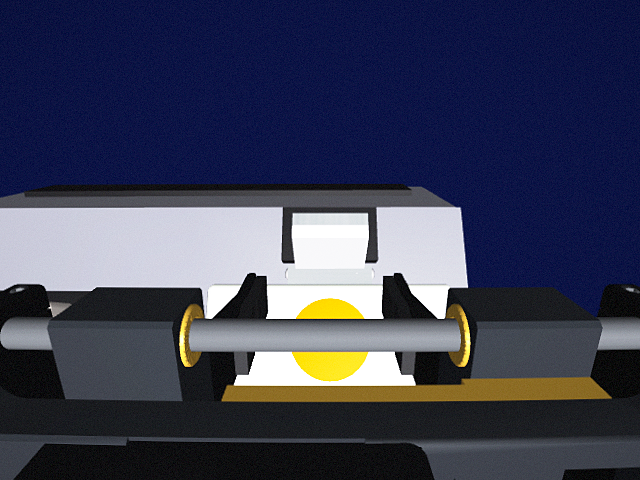

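```bash
for i in 1; do python3 -m jog '[[[0,0,0.15],0],[[0,0,0.15],0]]'|grep -E "force|pos"; python3 -m jog '[[[0,0,0.15],0],[[0,0,0.15],0]]'|grep -E "force|pos";python3 -m jog '[[[0,0,0.15],0],[[0,0,0.15],0]]'|grep -E "force|pos"; done; python3 plan.py -.118 .078 .1476
```

```text
ee_pos: [0.5383, -0.1161, 0.1481]
wrist_force: [-0.6, 1.6, 6.6]
ee_pos: [0.5384, -0.1161, 0.1467]
wrist_force: [-1.1, 0.7, 7.8]
ee_pos: [0.5385, -0.1163, 0.1462]
wrist_force: [-1.8, 0.7, 14.2]
shift cm [-0.15  0.11 -0.14] turn -0.0022
now b [-119.5   76.9  146.2] tilt [ 0.003 -0.001 -1.   ] F_b [ 1.28  1.37 14.18] j [-23.8  32.4  98.1  -0.   49.4 133.9] t 5.35 gap 0.0568
```

Force is rising sharply, so the lid is nearly at its stop. I'll push a little further, hold, and look.

```bash
python3 -m jog '[[[0,0,0.15],0],[[0,0,0.3],0],[[0,0,0.3],0],[[0,0,0.3],0],[[0,0,0.3],0]]'|grep -E "force|pos"; python3 plan.py -.118 .078 .1476; python3 -m jog '[[[0,0,-1],0],[[0,0,-2],0],[[0,0,-4],0],[[0,0,-7],0],[[1,0,-9],0],[[4,0,-9],0],[[7,0,-9],0],[[10,0,-9],0]]' -1;python3 -m jog '[[[0,-3,0],0],[[0,-7,0],0],[[0,-11,0],0],[[0,-15,0],0],[[0,-15.5,0],0],[[0,-15.5,0],0],[[0,-15.5,0],0]]'
python3 - <<'E'
from bench import *
from h import *
for n in("scene","wrist","top"):
    p=camera_params(n);im,d=camera(n);cv2.imwrite(f"pics/{n}4.png",(im[120:320,170:420] if n=="scene" else im)[:,:,::-1])
    np.savez(f"{n}4.npz",im=im,d=d,**{k:np.array(v) for k,v in p.items()})
im=cv2.imread("pics/scene4.png");cv2.imwrite("pics/scene4.png",cv2.resize(im,None,fx=3,fy=3,interpolation=2))
E
python3 plan.py -.115 -.076 .2
```

```text
ee_pos: [0.5389, -0.1167, 0.1453]
wrist_force: [-4.8, 0.6, 25.3]
shift cm [-0.2   0.14 -0.23] turn -0.0018
now b [-120.    76.6  145.3] tilt [ 0.004 -0.003 -1.   ] F_b [ 2.39  4.16 25.31] j [-23.8  32.5  98.1  -0.   49.1 133.9] t 5.7667 gap 0.0565
clock: 6.43
ee_pos: [0.5758, -0.209, 0.2318]
orientation: [[0.38, -0.925, 0.001], [-0.925, -0.38, -0.0], [0.0, -0.0, -1.0]]
wrist_force: [0.2, -0.5, 0.0]
finger_gap: 0.0111
clock: 7.02
ee_pos: [0.7179, -0.1493, 0.2299]
orientation: [[0.38, -0.925, -0.003], [-0.925, -0.38, 0.0], [-0.001, 0.002, -1.0]]
wrist_force: [-0.2, -0.7, -0.4]
finger_gap: 0.0006
shift cm [-1.042e+01 -1.000e-02  3.110e+00] turn -0.0036
now b [-219.3  -75.5  231. ] tilt [-0.002  0.    -1.   ] F_b [-0.26 -0.1  -0.98] j [-20.5  39.8  65.2  -0.   75.1 137.3] t 7.1667 gap 0.0007
```

View pics/scene4.png

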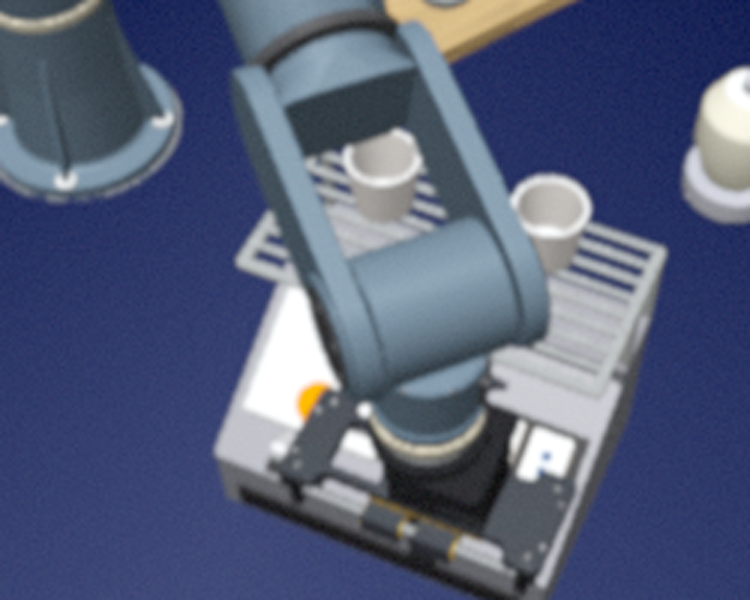

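View pics/wrist4.png

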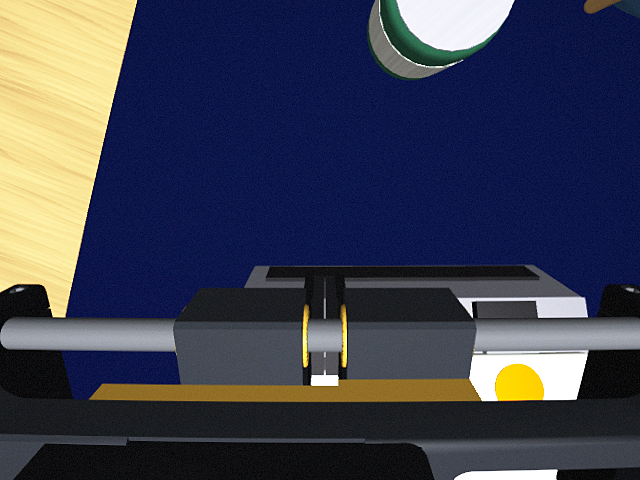

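Run:
```python
from h import *
for n in("scene4.npz","wrist4.npz"):
    z=load(n);P=cloud(z);im=z['im'].astype(int)
    m=(im[...,0]>200)&(im[...,1]>110)&(im[...,2]<90)&(P[...,2]>.1)&(P[...,2]<.2)
    B=tob(P[m]);B=np.median(B,0) if len(B) else B;h=B[2]-.172
    print(n,m.sum(),B,'s',-B[0]*.866-h*.5,'n',-B[0]*.5+h*.866)
```

```text
scene4.npz 132 [ 0.02677547 -0.34319974  0.10310474] s 0.011260074835093399 n -0.0730510325451709
wrist4.npz 1470 [-0.10176083  0.07967528  0.1318055 ] s 0.10822212490736986 n 0.016071976440854625
```

Measured by the wrist camera, the spot is 16 mm above the deck, where 14 mm means fully shut and about 23 mm means not caught. So the lid is caught. Next I'll bring the shut fingers above the middle key.

```bash
python3 -m jog '[[[-3,0,0],0],[[-6,0,0],0],[[-9,0,0],0],[[-9.5,0,1],0],[[-9.5,0,2.5],0],[[-9.5,0,4],0],[[-9.5,0,4.6],0],[[-9.5,0,4.6],0]]'; python3 -m jog '[[[0,0,0],0]]' >/dev/null;python3 plan.py -.115 -.076 .185
python3 - <<'E'
from bench import *
from h import *
for n in("scene","wrist","top"):
    p=camera_params(n);im,d=camera(n);cv2.imwrite(f"pics/{n}5.png",(im[120:320,170:420] if n=="scene" else im)[:,:,::-1])
im=cv2.imread("pics/scene5.png");cv2.imwrite("pics/scene5.png",cv2.resize(im,None,fx=3,fy=3,interpolation=2))
E
```

```text
clock: 7.83
ee_pos: [0.6811, -0.0624, 0.1833]
orientation: [[0.378, -0.926, -0.004], [-0.926, -0.378, 0.001], [-0.002, 0.003, -1.0]]
wrist_force: [0.2, 0.7, 0.2]
finger_gap: 0.0004
shift cm [-0.99  0.09  0.02] turn -0.0035
now b [-124.9  -76.8  185.2] tilt [-0. -0. -1.] F_b [-1.27 -0.71  0.29] j [-14.6  38.6  75.8  -0.   65.7 143.2] t 7.9167 gap 0.0004
```

View pics/scene5.png

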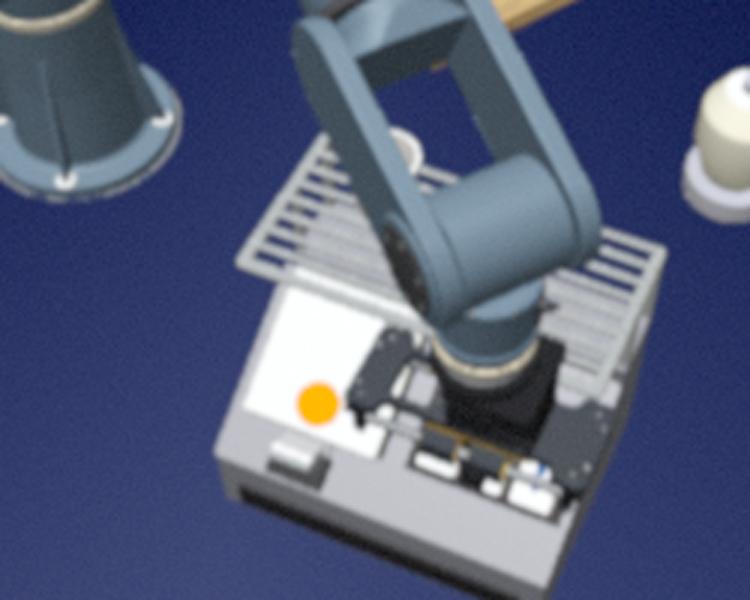

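View pics/wrist5.png

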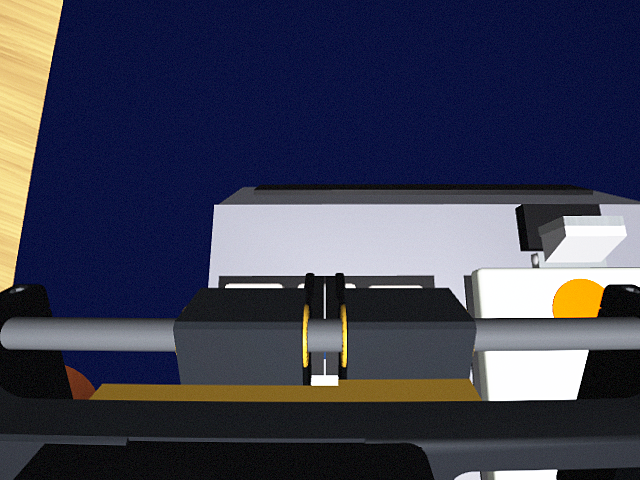

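View pics/top5.png

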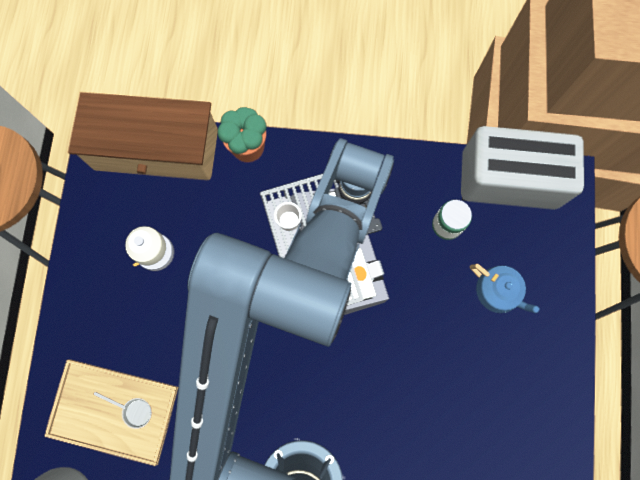

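```bash
python3 -m jog '[[[-0.3,0,0],0],[[-0.6,0,0],0],[[-0.6,0,0],0]]'|grep -E "force|pos"; python3 plan.py -.115 -.076 .185;python3 -m jog '[[[-0.2,0,0],0],[[-0.2,0,0],0]]'|grep -E "force|pos"; python3 plan.py -.115 -.076 .185;python3 -m jog '[[[-0.2,0,0],0],[[-0.2,0,0],0]]'|grep -E "force|pos"; python3 plan.py -.115 -.076 .185
```

```text
ee_pos: [0.6804, -0.0555, 0.1855]
wrist_force: [0.5, 0.9, -0.5]
shift cm [-0.24  0.15  0.05] turn -0.0018
now b [-117.4  -77.5  185.5] tilt [ 0.  0. -1.] F_b [ 0.65 -0.85 -0.53] j [-14.   38.3  76.2   0.   65.4 143.7] t 8.3167 gap 0.0002
ee_pos: [0.6797, -0.0538, 0.1852]
wrist_force: [0.6, -0.5, 0.5]
shift cm [-0.06  0.15  0.02] turn -0.0019
now b [-115.6  -77.5  185.2] tilt [-0.  0. -1.] F_b [-0.67 -0.37  0.54] j [-13.9  38.3  76.4   0.   65.4 143.8] t 8.4833 gap 0.0005
ee_pos: [0.6789, -0.0521, 0.185]
wrist_force: [-0.8, 0.2, -0.0]
shift cm [0.13 0.14 0.  ] turn -0.002
now b [-113.7  -77.4  185. ] tilt [-0.  0. -1.] F_b [ 0.55  0.69 -0.04] j [-13.8  38.2  76.5   0.   65.3 143.9] t 8.65 gap 0.0
```

```bash
python3 -m jog '[[[-0.15,0.1,0],0],[[-0.15,0.1,0],0]]'|grep -E "force"; python3 plan.py -.115 -.076 .185;python3 -m jog '[[[-0.15,0,0],0],[[-0.15,0,0],0]]'|grep -E "force"; python3 plan.py -.115 -.076 .185
```

```text
wrist_force: [0.0, 0.0, -0.3]
shift cm [ 0.27  0.02 -0.  ] turn -0.0022
now b [-112.3  -76.2  185. ] tilt [-0.  0. -1.] F_b [-0.   -0.02 -0.34] j [-13.7  38.1  76.8   0.   65.1 144. ] t 8.8167 gap 0.0002
wrist_force: [0.7, -2.3, -0.3]
shift cm [0.33 0.04 0.01] turn -0.0022
now b [-111.7  -76.4  185.1] tilt [ 0.001 -0.001 -1.   ] F_b [-2.39  0.24 -0.28] j [-1.370e+01  3.810e+01  7.680e+01 -1.000e-01  6.500e+01  1.441e+02] t 8.9833 gap 0.0007
```

Touched the rack edge at brewer x of about -112 (2.4 N). I'll back off 2 mm and press down.

```bash
python3 -m jog '[[[0.2,0,0],0],[[0.2,0,0.5],0],[[0.2,0,1],0],[[0.2,0,1.5],0],[[0.2,0,2],0],[[0.2,0,2.4],0],[[0.2,0,2.4],0]]'|grep -E "force"; python3 plan.py -.113 -.076 .145;python3 -m jog '[[[0,0,0.2],0],[[0,0,0.4],0],[[0,0,0.6],0],[[0,0,0.6],0]]'|grep -E "force"; python3 plan.py -.113 -.076 .145
```

```text
wrist_force: [-0.0, -0.3, 1.7]
shift cm [0.01 0.03 1.54] turn -0.0023
now b [-112.9  -76.3  160.4] tilt [-0.001  0.    -1.   ] F_b [-0.27  0.12  1.67] j [-13.8  39.8  77.8   0.   62.5 144. ] t 9.5667 gap 0.0006
wrist_force: [0.1, -0.4, 3.6]
shift cm [-0.04  0.1   1.09] turn -0.0025
now b [-113.4  -77.   155.9] tilt [ 0.002 -0.    -1.   ] F_b [-0.39  0.09  3.63] j [-13.8  40.1  77.9   0.   61.9 144. ] t 9.9 gap 0.0005
```

```bash
for i in 1; do python3 -m jog '[[[0,0,0.2],0],[[0,0,0.4],0],[[0,0,0.4],0]]'|grep -E "force|pos"; python3 -m jog '[[[0,0,0.2],0],[[0,0,0.4],0],[[0,0,0.4],0]]'|grep -E "force|pos";python3 -m jog '[[[0,0,0.2],0],[[0,0,0.2],0]]'|grep -E "force|pos"; done; python3 plan.py -.113 -.076 .143
```

```text
ee_pos: [0.6781, -0.0519, 0.1509]
wrist_force: [1.9, 0.6, 2.0]
ee_pos: [0.6776, -0.052, 0.1463]
wrist_force: [1.3, -0.1, 1.6]
ee_pos: [0.6777, -0.052, 0.1446]
wrist_force: [0.8, -0.1, 1.8]
shift cm [-0.01  0.03  0.16] turn -0.0024
now b [-113.1  -76.3  144.6] tilt [-0.  0. -1.] F_b [-0.42 -0.71  1.84] j [-13.8  40.9  78.4   0.   60.8 143.9] t 10.5667 gap 0.0008
```

Run:
```python
from bench import *
from h import *
for n in("scene","wrist"):
    p=camera_params(n);im,d=camera(n)
    c=im[220:310,280:400] if n=="scene" else im[230:400,180:480]
    cv2.imwrite(f"pics/{n}6.png",cv2.resize(c[:,:,::-1],None,fx=6 if n=="scene" else 2.6,fy=6 if n=="scene" else 2.6,interpolation=2))
```

```text
(no output)
```

View pics/scene6.png

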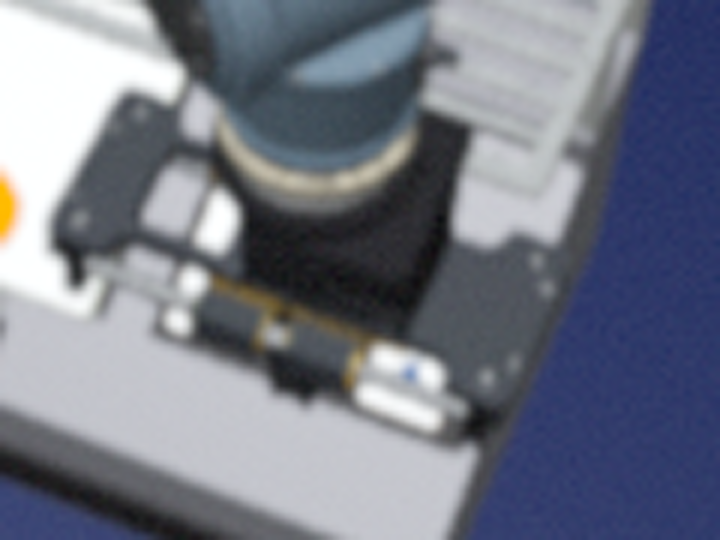

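View pics/wrist6.png

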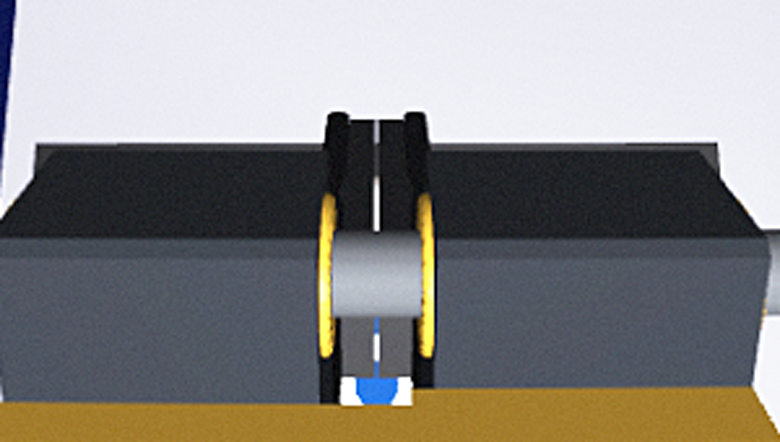

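```bash
python3 -m jog '[[[0,0,0.1],0],[[0,0,0.2],0],[[0,0,0.2],0]]'|grep -E "force|pos"; python3 -m jog '[[[0,0,0.1],0],[[0,0,0.2],0],[[0,0,0.2],0]]'|grep -E "force|pos"; python3 plan.py -.113 -.076 .143
python3 - <<'E'
from bench import *
from h import *
p=camera_params("wrist");im,d=camera("wrist");P=cloud(dict(p,d=d));B=tob(P);h=B[...,2]-.172;N=-B[...,0]*.5+h*.866;S=-B[...,0]*.866-h*.5
for yc in(-119,-76,-33):
    m=(abs(B[...,1]*1000-yc)<12)&(S>.05)&(S<.13)&(N<.03)&(N>-.01)
    q=np.c_[S[m],N[m]]*1000; print(yc,len(q),[ (a,np.median(q[(q[:,0]>a)&(q[:,0]<a+5),1]).round(1)) for a in range(50,130,5) if ((q[:,0]>a)&(q[:,0]<a+5)).sum()>3])
E
```

```text
ee_pos: [0.6776, -0.0519, 0.1429]
wrist_force: [1.3, 0.1, 2.3]
ee_pos: [0.6779, -0.052, 0.1419]
wrist_force: [-0.7, 0.9, 6.2]
shift cm [-0.02  0.05 -0.11] turn -0.0023
now b [-113.2  -76.5  141.9] tilt [ 0. -0. -1.] F_b [1.15 0.32 6.18] j [-13.8  41.   78.5  -0.   60.4 143.9] t 11.1667 gap -0.0001
-119 132 [(125, np.float64(-0.1))]
-76 698 [(80, np.float64(7.1)), (85, np.float64(7.3)), (90, np.float64(7.1)), (95, np.float64(7.5)), (110, np.float64(24.2)), (115, np.float64(25.2)), (120, np.float64(26.9)), (125, np.float64(26.1))]
-33 135 [(125, np.float64(-0.3))]
```

The key two top is now 7 mm above the deck, which puts it at its full 17 mm travel. I'll lift off and check.

```bash
python3 -m jog '[[[0,0,0],0],[[0,0,0],0],[[0.1,0,-1],0],[[0.2,0,-3],0],[[0.3,0,-6],0],[[2,0,-9],0],[[5,0,-10],0],[[8,0,-10],0]]'; python3 -m jog '[[[4,0,0],0],[[8,0,-2],0],[[12,2,-4],0],[[14,5,-5],0],[[15,8,-5],0],[[15,12,-5],0],[[15,16,-5],0],[[15,18,-5],0]]';python3 -m jog '[[[0,3,0],0],[[0,7,0],0],[[0,11,0],0],[[0,15,0],0],[[0,15,0],0],[[0,15,0],0]]'
python3 - <<'E'
from bench import *
from h import *
for n in("scene","top"):
    p=camera_params(n);im,d=camera(n);P=cloud(dict(p,d=d));B=tob(P);h=B[...,2]-.172;N=-B[...,0]*.5+h*.866;S=-B[...,0]*.866-h*.5
    cv2.imwrite(f"pics/{n}7.png",cv2.resize(im[120:320,200:440] if n=="scene" else im,None,fx=3 if n=="scene" else 1,fy=3 if n=="scene" else 1,interpolation=2)[:,:,::-1])
    for yc in(-119,-76,-33,40,50,80,115):
        m=(abs(B[...,1]*1000-yc)<10)&(S>.085)&(S<.112)&(N<.06)&(N>-.01)
        print(n,yc,m.sum(),np.round(np.median(N[m])*1000,1))
    c=(B[...,2]>.30)&(B[...,2]<.325)&(abs(B[...,0])<.2)&(abs(B[...,1])<.2)
    k,l=cv2.connectedComponents(c.astype(np.uint8))
    for i in range(1,k):
        if (l==i).sum()>30:print('cup rim',(np.nanmean(B[l==i],0)*1000).round(),(l==i).sum())
print(sense()['wrist_force'],sense()['clock'])
E
```

```text
clock: 11.88
ee_pos: [0.7101, -0.1263, 0.2461]
orientation: [[0.381, -0.925, 0.007], [-0.925, -0.381, -0.002], [0.005, -0.006, -1.0]]
wrist_force: [0.8, -0.3, -0.4]
finger_gap: 0.0004
clock: 12.55
ee_pos: [0.5937, -0.3348, 0.2906]
orientation: [[0.376, -0.927, -0.004], [-0.927, -0.376, 0.001], [-0.002, 0.004, -1.0]]
wrist_force: [0.1, -0.1, 0.3]
finger_gap: 0.0002
clock: 13.05
ee_pos: [0.4575, -0.3906, 0.2911]
orientation: [[0.375, -0.927, -0.001], [-0.927, -0.375, 0.001], [-0.001, 0.0, -1.0]]
wrist_force: [0.4, 0.0, 1.1]
finger_gap: 0.0003
scene -119 88 24.1
scene -76 86 10.8
scene -33 85 23.6
scene 40 85 15.2
scene 50 84 15.4
scene 80 80 15.8
scene 115 75 15.5
cup rim [ 29.  73. 313.] 335
cup rim [ 36. -65. 313.] 339
top -119 64 25.3
top -76 40 12.7
top -33 67 25.0
top 40 54 16.4
top 50 55 16.5
top 80 57 15.8
top 115 48 16.7
cup rim [ 33. -72. 315.] 245
cup rim [ 27.  65. 315.] 225
[-0.38623569 -0.56455949 -0.05660833] 13.15
```

View pics/scene7.png

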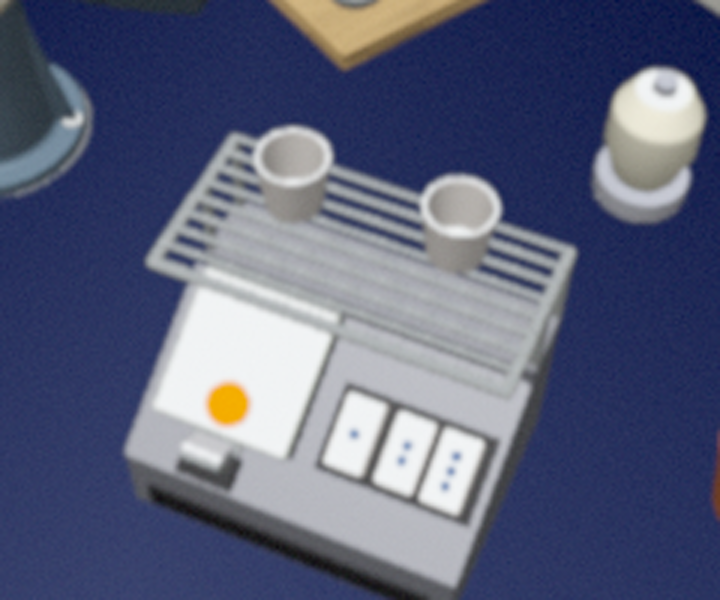

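View pics/top7.png

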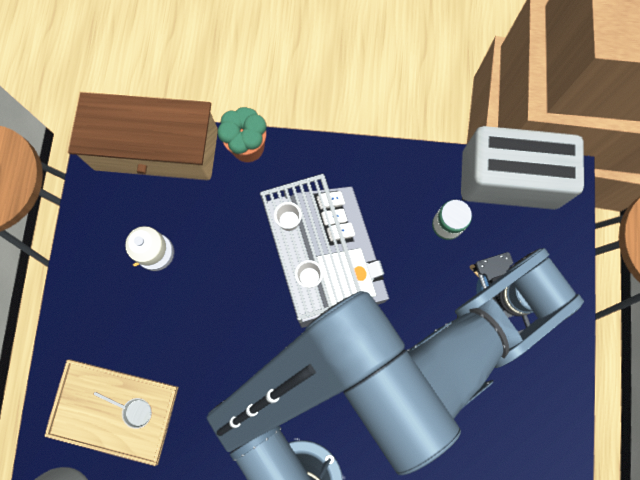

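```bash
python3 -c "
from bench import *
print(sign_off(), sense()['wrist_force'])"
```

```text
the job is handed in; nothing more can be done
the job is handed in; nothing more can be done
```

The lid is caught shut and the middle key is locked down. I handed the job in at about 13 s of the 45 s allowed; `sign_off()` gives no verdict.

**How it was done:** The moves allow no tilt, so I pressed straight down just in front of the rack edge, not leaning 30 degrees.
- **Lid:** I pushed it down with two part-open fingers, one on each side of the catch, until it hit its stop at about 25 N.
- **Key:** I pressed the front part of the middle key with shut fingers until it reached its stop.

**Last checks, after release:**
- **Lid:** its top is about 15.5 mm above the deck, which is roughly 0.015 rad, so it is caught.
- **Keys:** the middle key's top is 10.8 mm up in the scene view and 12.7 mm in the top view, so it is about 11 to 13 mm down. The one-dot and three-dot keys are at 23.6 to 25.3 mm, which is fully up.
- **Cups:** both are within about 1 mm of where they started.
- **Teapot, lamp and tin:** I did not measure these. The lamp and tin look unmoved. The gripper is parked above the teapot and partly hides it; it stayed well clear.
- **Robot:** it touches nothing, and the wrist force is near zero.

**Disagreements:**
- While finding the rack edge I touched it on purpose, at about 2.4 N.
- The force fell to about 2 N partway through the key press, which looked like a slip. Depth readings then showed the key at full travel.
- The wrist camera placed the orange spot about 4 mm further forward than my model of the brewer.

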